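Open the push-to-open label cabinet

ROBOT

A 6-joint arm with a two-finger parallel gripper is mounted at the origin on the work surface. World frame = base frame: x ahead of the robot, y to its left, z up, the work surface at z = 0. Lengths are in mm, angles in rad, forces in N, time in s.
With the tool pointing down it reaches from about 300 to 775 mm from the base axis. Payload 14.6 kg.
Tool frame: the origin (TCP) lies between the finger pads; the fingertips stand 25 mm ahead of it and the grasp point (between the pads) lies 6 mm ahead of it; z points along the fingers, y is the line along which they close (so a half turn about z gives the same grasp; the last joint's range is limited). The gripper opens to 94 mm and grips with 3 to 60 N. Pads are 16 mm wide; open, the fingers measure 119 mm over their backs; the gripper's body (75 mm by 177 mm) begins 78 mm behind the grasp point.
Start: joints at [1.279, 0.3, 1.521, -0, 1.321, -0.067], TCP at [122.599, 536.152, 230.446] pointing down, gripper open.
Joint ranges: [-3.03, 3.03], [-0.79, 2.21], [0.23, 2.52], [-1.04, 4.18], [0, 3.07], [-2.55, 2.55]. Speed limits (rad/s): [2.22, 2.22, 2.57, 3.14, 3.14, 3.14].

INTERFACE

Orientations are given as [roll, pitch, yaw] about the fixed x, y, z axes, in that order (R = Rz(yaw) Ry(pitch) Rx(roll)).
In Python, from cell import manip gives the robot as it stands. The module is installed in compiled form; this text tells all that it offers.
- The arm moves only by the tool step_arm, never from a script. Its argument "series" is one flat list of numbers, 5 for each row, row after row: the shift along the world's x, y, z in mm, then the turn about the world's z in rad, then the closure, from 0 (fully open) to 1 (shut). In form: [dx, dy, dz, spin, jaw, dx, dy, dz, spin, jaw, ...]. A call has 1 to 20 rows; each row shifts and turns the commanded pose from where the row before left it; what a row does not reach is not made up. A row lasts 1/8 s, in which the tool goes at most 62.5 mm and 10.7 degrees, less where a joint would pass 70% of its speed; a pose out of reach is approached as far as the arm can. A call is refused whole if a number of a shift passes 62.5 or a number of a turn 0.188, either way. A call with a gripper value outside its range is refused whole. The fingers move at their own pace and stop on an object; "squeeze" is the grip in N (left out, the last holds). Time passes only in rows, so rows that do not move let the fingers close. It gives the time, the measured TCP pose, the force, the opening and the grip force at its end, in the units of the state.
- manip.read_state(): the state, without advancing time (a new reading comes with each control period).
- manip.camera(name): name is "scene" or "top" or "wrist"; returns (picture, depth): 400x640x3 uint8, blue, green, red; 400x640 float32, mm along the optical axis (not along the pixel's ray), 0 where there is no reading.
- manip.camera_info(name): a dict with "fovy" (degrees; the focal length in pixels is half the picture's height over the tangent of half this angle, whatever the lens; pixels are square), "cx", "cy" (the principal point, pixels), "eye" and "orientation" of the camera in the world. Camera axes: x right, y down, z forward; pixel columns grow to the right and rows downward; lengths in mm; the calibration is good to about 2 mm. A picture is of the moment at which its call begins: read the wrist's pose just before it. camera_info takes no time and is no camera call; for the wrist camera it gives the pose at the moment of the call.
- manip.sign_off(): hands the job in; it is judged then, once.
The state is a dict: "clock": time; "joints": joint angles; "qd": joint speeds; "effort": joint torques, N m; "eef_pos": TCP position; "eef_rot": TCP orientation; "wrist_force": force on the tool from outside, world axes, zero at the start; "moment": the same for the moment, N m; "finger_gap": finger opening in mm; "finger_force": force on a finger pad.
Only numpy, scipy, OpenCV 4.12 (cv2) and the standard library are available. Lean on these libraries where they do the work, as an engineer would, in place of code of your own. Each camera call takes 0.05 s, during which the arm holds its last target. There are 200 camera calls.

TASK

Get the supply cabinet ready for restocking labels: press the wider of its two white doors with a fingertip near the free edge so that the push catch releases, take the finger away and let the door spring ajar by itself. Then reach into the gap from above and push the door wide open, about square to the cabinet, with the outside of the fingers, and leave it standing open. Leave the narrow door shut, pick nothing up, and leave the things standing around where they are.

Things in the scene. Friction and masses are not known exactly. Their poses are not given: they have to be found in the camera images.
- cabinet: Aluminium supply cabinet fixed to the table, 330 wide, 200 deep, 220 mm high; two white doors without handles cover its front, which is turned roughly to world +y. Origin at the centre of its underside, z up, own -x straight out of the front, own +y to the left of someone facing the front. Closed doors' outer faces lie at own x = -0.123, the body's front rim at own x = -0.100.
- wide_door (a joint): Wide door's angle (rad): 0 closed, grows opening outward, 1.57 square to the cabinet, 1.8 end stop, -0.02 to -0.05 when pressed in. It is on the left of someone facing the front: 198 mm wide, 215 high, 15 thick, hinged at the cabinet's outer left side. Once ajar it swings freely on a stiff hinge (0.05 N m) and stays where it is left.
- wide_door_hinge (a point): Upper end of the wide door's vertical hinge axis, mid-thickness of the door, 219 mm above the table (top edge of the door).
- wide_door_free_edge (a point): Upper end of the wide door's free vertical edge, mid-thickness, 219 mm above the table, 198 mm from the hinge; moves with the door. Closed, it is next to the narrow door, 4 mm away.
- wide_door_press (a point): Good place to press, on the wide door's outer face 45 mm below its top edge and 48 mm from its free edge; moves with the door. Pressing it in 4 mm here frees the catch: it resists with 2 to 5 N on the way, 7 to 8 N once freed, firm stop at 7 mm (aim at 8 to 15 N). Draw the finger well back and within 1.5 s the door is pushed out and stays ajar at about 0.46 rad. Pressed less than 3 mm it stays latched, maybe a little sunk in.
- wide_door_catch (a point): Tip of the catch's black plunger (16 mm thick, level, hidden behind the closed wide door), 110 mm from the hinge and 120 mm above the table; it moves out 50 mm when released and then stays out, crossing the gap well below the door's top edge.
- narrow_door (a joint): Angle of the narrow door in rad, 0 closed, grows as it opens: on the right of someone facing the front, 124 mm wide, hinged at the cabinet's outer right side, otherwise like the wide door, with a push catch of its own. To be left shut.
- beaker: Bystander: closed waisted steel measuring body, 96 mm across its foot, 105 mm high, 0.3 kg, stands loose on the table in front of the cabinet, clear of the door swing; origin at the centre of its underside.
- scoop: Bystander: open steel scoop cup with a side handle, 90 mm across, 120 mm high, 0.25 kg, stands loose on the table; origin at the centre of its underside.
- marker: Bystander: marker pen lying on top of the cabinet, above the narrow door, 130 mm long, 18 mm thick; origin at the middle of its underside, x axis along it.
- cutter: Bystander: yellow safety cutter lying on the table, 140 x 28 x 16 mm; origin at the middle of its underside, x axis along it.
- tape: Bystander: bare cardboard ring lying on top of the cabinet towards its rear, 96 mm across, 25 mm high; origin at the centre of its underside.
- bottle: Bystander: white plastic bottle standing near the scoop, 70 mm across, 150 mm high; origin at the centre of its underside.

How it is judged (in metres and radians):
On the way:
1. the wide door has been released and stands ajar by itself, no finger on it (value of joint wide_door between 0.25 and 1 rad and contact force between the fingers and wide_door below 0.3 N), for 0.2 s.
At the end, for the whole second after the job is handed in: The wide door stands still at more than 1.25 rad (about 72 degrees), the narrow door is shut (below 0.06 rad), every bystander is within 30 mm of where it stood (value of joint wide_door above 1.25 rad and velocity of joint wide_door between -0.05 and 0.05 rad/s and value of joint narrow_door below 0.06 rad and distance of each of beaker, scoop, marker, cutter, tape, bottle from where it was at the start of the episode below 0.03 m); the robot touches nothing.
It fails at once if the narrow door springs open (value of joint narrow_door above 0.12 rad).
It fails at once if a bystander is picked up, knocked over or pushed more than 30 mm (distance of any of beaker, scoop, marker, cutter, tape, bottle from where it was at the start of the episode above 0.03 m).
It also fails if it takes over 58 s, if anything falls off the work surface, if the arm or the gripper's body presses on something with over 40 N, if the wrist force passes 120 N, or if a joint passes its speed limit or range.

## Working session

There is one attempt and no reset: what is moved stays moved. The work goes in short steps, Python scripts to look and compute and a tool call to move; the robot and the scene stay as the last step left them, time stands still between calls to the robot, and variables do not carry over. Pictures are saved under pics/ and viewed, at most 10 in all, crops included, and the job is handed in when it is done.

Besides the shell and the picture viewer there is one more tool, called as name(argument=value, ...) on one line, values as JSON. step_arm: Moves the arm, as the interface text tells. Its arguments: {"type":"object","properties":{"series":{"type":"array"},"squeeze":{"type":"number"}},"required":["series"]}

```bash
mkdir -p pics; cat > h.py <<'E'
import numpy as np, cv2
from cell import manip
from scipy.spatial.transform import Rotation as R
def cam(n):
    i=manip.camera_info(n); p,d=manip.camera(n); return i,p,d
def pts(i,d):
    f=200/np.tan(np.radians(i['fovy'])/2)
    v,u=np.mgrid[0:400,0:640]
    P=np.stack([(u-i['cx'])/f*d,(v-i['cy'])/f*d,d],-1)
    o=np.array(i['orientation'],float)
    M=o if o.shape==(3,3) else R.from_euler('xyz',o).as_matrix()
    return P@M.T+np.array(i['eye'])
E
python3 - <<'E'
from h import *
print(manip.read_state())
for n in ['scene','top']:
    i,p,d=cam(n); print(n,i,(d>0).mean()); cv2.imwrite(f'pics/{n}0.png',p); np.savez(f'{n}0.npz',p=p,d=d,P=pts(i,d))
E
```

```text
{'clock': 0.0, 'joints': array([ 1.27939058e+00,  3.00511555e-01,  1.52157483e+00,  3.08739321e-05,
        1.32072530e+00, -6.65822140e-02]), 'qd': array([-0.00126428,  0.0008939 ,  0.00165394, -0.00032329, -0.00118664,
        0.00111311]), 'effort': array([ 5.07059904e-04, -5.31808734e+01, -3.52734411e+01,  7.08668190e-02,
        2.44415668e-02, -1.11486959e-04]), 'eef_pos': array([122.53175252, 535.9339283 , 229.86677421]), 'eef_rot': array([-3.14037831e+00, -1.10943726e-04,  2.91676139e+00]), 'wrist_force': array([-0.23266065,  0.28280133,  0.50529146]), 'moment': array([0.03794993, 0.00531373, 0.02588546]), 'finger_force': 0.0, 'finger_gap': 94.18621529356308}
scene {'fovy': 53.39082502057308, 'cx': 315.3004169892982, 'cy': 197.09637560403795, 'eye': array([ 885.0090087 , -693.96883584,  859.91593103]), 'orientation': array([-2.2922234 , -0.01423529,  0.48131924])} 0.9960625
top {'fovy': 46.498111792062865, 'cx': 317.24258294234915, 'cy': 199.96690185882127, 'eye': array([ 258.90151639,   13.51848732, 1396.17362983]), 'orientation': array([-2.94569036,  0.01852174, -1.56741032])} 0.99587109375
```

View pics/scene0.png

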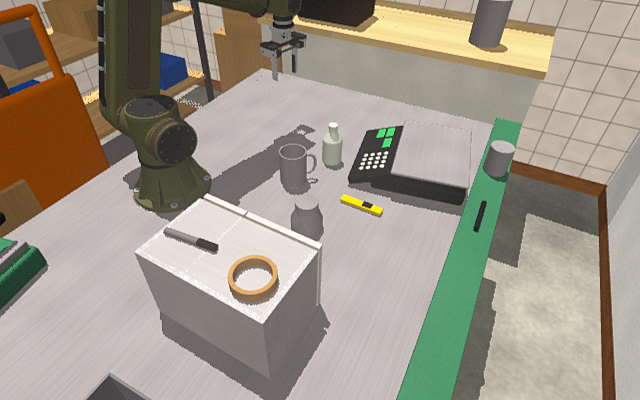

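View pics/top0.png

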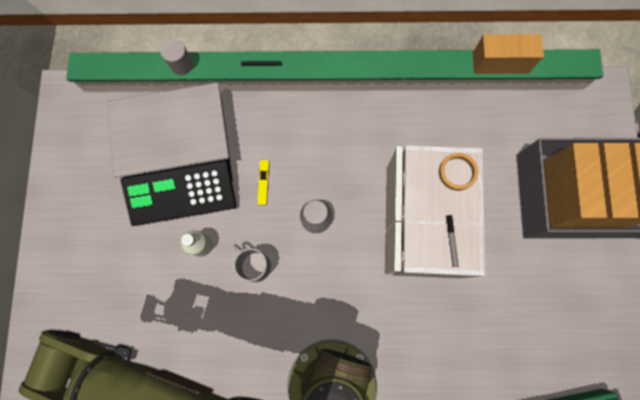

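Scene: cabinet front faces image-left in the top view (world +y), with the door strip at u≈393–404, v≈147–273. The seam is near v≈222 and the wide door is the upper (larger x) one. The beaker is at (316,215), the scoop at (252,264), the bottle at (193,242) and the cutter at (264,182).

```bash
python3 - <<'E'
from h import *
z=np.load('top0.npz'); P=z['P'];p=z['p']
m=(abs(P[...,2]-220)<14); m[:, :380]=0; m[:,500:]=0; m[:130]=0;m[290:]=0
print(m.sum(), np.median(P[m][:,2]))
q=P[m][:,:2].astype(np.float32); r=cv2.minAreaRect(q); print(r, cv2.boxPoints(r))
# door strip detail
for v in (160,190,215,240,265):
    print(v,[(u,P[v,u].round().astype(int).tolist(),int(p[v,u].mean())) for u in range(390,410,2)])
print([(v,P[v,398].round().astype(int).tolist(),int(p[v,398].mean())) for v in list(range(142,152,2))+list(range(214,230))+list(range(266,278,2))])
for n,(u,v) in dict(beaker=(316,213),scoop=(252,275),bottle=(193,242),cutter=(264,182),marker=(452,240),tape=(459,154)).items(): print(n,P[v,u].round())
cv2.imwrite('pics/c.png',cv2.resize(p[130:290,380:500],None,fx=3.7,fy=3.7,interpolation=cv2.INTER_CUBIC))
E
```

```text
10173 220.07095716442223
((472.35540771484375, -276.0685119628906), (224.2980194091797, 330.9037170410156), 87.33187103271484) [[ 301.8623  -380.39404]
 [ 632.4073  -395.79785]
 [ 642.8485  -171.74298]
 [ 312.30353 -156.33917]]
160 [(390, [635, -171, 95], 133), (392, [624, -172, 132], 99), (394, [612, -171, 173], 98), (396, [601, -170, 213], 177), (398, [599, -175, 218], 237), (400, [599, -180, 218], 235), (402, [628, -202, 118], 142), (404, [630, -209, 112], 100), (406, [598, -195, 222], 193), (408, [599, -201, 220], 207)]
190 [(390, [543, -167, 107], 99), (392, [535, -167, 146], 98), (394, [527, -168, 181], 108), (396, [519, -167, 217], 204), (398, [518, -172, 221], 235), (400, [518, -177, 222], 232), (402, [544, -202, 105], 125), (404, [537, -202, 135], 132), (406, [518, -192, 223], 211), (408, [518, -198, 222], 216)]
215 [(390, [470, -164, 116], 98), (392, [463, -164, 158], 97), (394, [458, -164, 191], 113), (396, [454, -165, 217], 224), (398, [453, -170, 222], 233), (400, [453, -175, 219], 220), (402, [488, -215, 11], 148), (404, [454, -187, 212], 176), (406, [454, -191, 217], 2
[... 892 characters left out ...]
171, 216], 233), (218, [445, -170, 220], 235), (219, [442, -169, 223], 230), (220, [442, -171, 211], 191), (221, [441, -173, 196], 158), (222, [436, -170, 216], 197), (223, [432, -169, 223], 233), (224, [430, -170, 219], 237), (225, [428, -170, 215], 236), (226, [425, -170, 217], 235), (227, [422, -169, 219], 236), (228, [419, -169, 222], 236), (229, [417, -168, 224], 235), (266, [324, -166, 220], 230), (268, [319, -166, 220], 234), (270, [314, -166, 220], 210), (272, [314, -182, 113], 100), (274, [311, -191, 52], 99), (276, [307, -199, -2], 154)]
beaker [479.  42. 100.]
scoop [309. 233.   2.]
bottle [392. 374. 142.]
cutter [587. 202.  21.]
marker [ 387. -299.  237.]
tape [ 608. -327.  243.]
```

View pics/c.png

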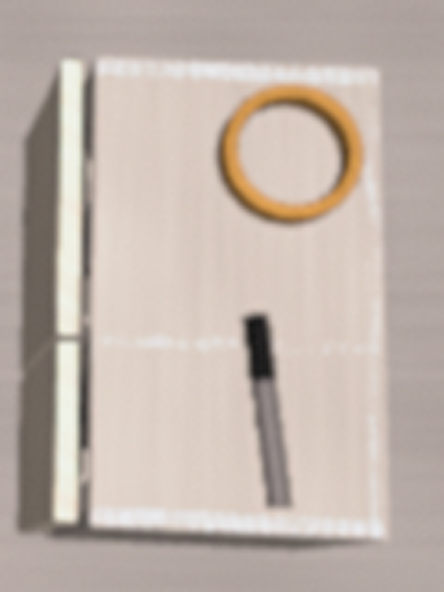

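In the crop the seam is at crop (65,337), which puts the free edge at x≈441. The hinge end is at crop (70,60), x≈638. The outer face is y≈-163.5-0.047(x-445), and the tape and marker lie on the roof.

The press point is about (490,-165.6,174). I'll bring closed fingers in front of it, with the tool y axis along the door (yaw≈1.524) and the tips at z≈165.

step_arm(series=[23, -39, -2.5, -0.087, 1, 23, -39, -2.5, -0.087, 1, 23, -39, -2.5, -0.087, 1, 23, -39, -2.5, -0.087, 1, 23, -39, -2.5, -0.087, 1, 23, -39, -2.5, -0.087, 1, 23, -39, -2.5, -0.087, 1, 23, -39, -2.5, -0.087, 1, 23, -39, -2.5, -0.087, 1, 23, -39, -2.5, -0.087, 1, 23, -39, -2.5, -0.087, 1, 23, -39, -2.5, -0.087, 1, 23, -39, -2.5, -0.087, 1, 23, -39, -2.5, -0.087, 1, 23, -39, -2.5, -0.087, 1, 0, 0, 0, 0, 1], squeeze=20)

```text
clock: 2.1
eef_pos: [468.1, -50.8, 192.2]
eef_rot: [-3.14, -0.0, 1.608]
wrist_force: [1.1, 1.2, 0.2]
finger_gap: 0.4
finger_force: 0.0
```

step_arm(series=[11, -20, -1, -0.042, 1, 11, -20, -1, -0.042, 1, 0, -25, 0, 0, 1, 0, -25, 0, 0, 1, 0, -8, 0, 0, 1, 0, 0, 0, 0, 1])

```text
clock: 2.85
eef_pos: [489.7, -147.0, 190.8]
eef_rot: [-3.141, -0.0, 1.527]
wrist_force: [0.5, -0.2, -0.4]
finger_gap: 0.3
finger_force: 0.0
```

```bash
python3 - <<'E'
from h import *
s=manip.read_state();print(s['eef_pos'],s['wrist_force'])
i,p,d=cam('top'); np.savez('top1.npz',p=p,d=d,P=pts(i,d)); cv2.imwrite('pics/t1.png',cv2.resize(p[120:300,330:510],None,fx=3.2,fy=3.2))
E
```

```text
[ 489.67391444 -147.04796818  190.83845298] [ 0.45889315 -0.23687294 -0.42346952]
```

View pics/t1.png

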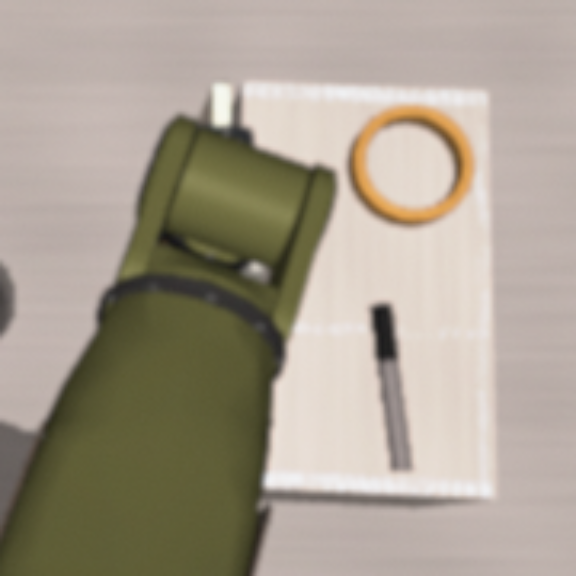

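The wrist hides the press spot (crop ~(240,200)); the tape and marker are untouched. I'll press by feel from here.

step_arm(series=[0, -4, 0, 0, 1, 0, -3, 0, 0, 1, 0, -2, 0, 0, 1, 0, -1, 0, 0, 1, 0, 0, 0, 0, 1])

```text
clock: 3.52
eef_pos: [489.6, -157.0, 190.9]
eef_rot: [3.141, 0.0, 1.528]
wrist_force: [-0.4, 8.0, 1.6]
finger_gap: 0.6
finger_force: 4.1
```

step_arm(series=[0, -1, 0, 0, 1, 0, 0, 0, 0, 1])

```text
clock: 3.78
eef_pos: [489.6, -157.2, 190.9]
eef_rot: [-3.141, -0.001, 1.528]
wrist_force: [-1.3, 7.3, 2.0]
finger_gap: 0.4
finger_force: 3.7
```

step_arm(series=[0, -1.5, 0, 0, 1, 0, 0, 0, 0, 1, 0, 0, 0, 0, 1])

```text
clock: 4.15
eef_pos: [489.5, -158.6, 190.9]
eef_rot: [-3.141, -0.001, 1.528]
wrist_force: [-1.5, 8.0, 2.7]
finger_gap: 0.1
finger_force: 3.9
```

step_arm(series=[0, -1.5, 0, 0, 1, 0, 0, 0, 0, 1, 0, 0, 0, 0, 1])

```text
clock: 4.53
eef_pos: [489.4, -160.1, 190.9]
eef_rot: [-3.141, -0.001, 1.528]
wrist_force: [-2.7, 8.0, 2.8]
finger_gap: 0.6
finger_force: 4.1
```

Force sits on the 8 N plateau, so the catch should be freed. I'll add a little more and then draw back quickly.

step_arm(series=[0, -1.5, 0, 0, 1, 0, 0, 0, 0, 1, 0, 50, 0, 0, 1, 0, 50, 10, 0, 1, 0, 30, 40, 0, 1, -30, 0, 40, 0, 1, -40, 0, 0, 0, 1, -40, 0, 0, 0, 1, -40, 0, 0, 0, 1, 0, 0, 0, 0, 1, 0, 0, 0, 0, 1, 0, 0, 0, 0, 1, 0, 0, 0, 0, 1, 0, 0, 0, 0, 1, 0, 0, 0, 0, 1])

```text
clock: 6.4
eef_pos: [339.7, -32.3, 280.9]
eef_rot: [-3.141, -0.0, 1.528]
wrist_force: [0.1, -1.0, 0.8]
finger_gap: 0.6
finger_force: 0.0
```

```bash
python3 - <<'E'
from h import *
s=manip.read_state();print(s['eef_pos'],s['wrist_force'])
i,p,d=cam('top'); P=pts(i,d); np.savez('top2.npz',p=p,d=d,P=P); cv2.imwrite('pics/t2.png',cv2.resize(p[120:300,330:510],None,fx=3.2,fy=3.2))
m=(abs(P[...,2]-219)<10)&(p.mean(-1)>205)&(P[...,1]>-182); m[:,:340]=0;m[:,470:]=0;m[:135]=0;m[222:]=0
q=P[m][:,:2].astype(np.float32);print(len(q),cv2.boxPoints(cv2.minAreaRect(q)))
E
```

```text
[339.68981267 -32.34697675 280.86548007] [ 0.1332026  -0.99799891  0.79262151]
379 [[ 463.61847   -89.58766 ]
 [ 635.4495   -184.72704 ]
 [ 642.27704  -172.39592 ]
 [ 470.44598   -77.256546]]
```

View pics/t2.png

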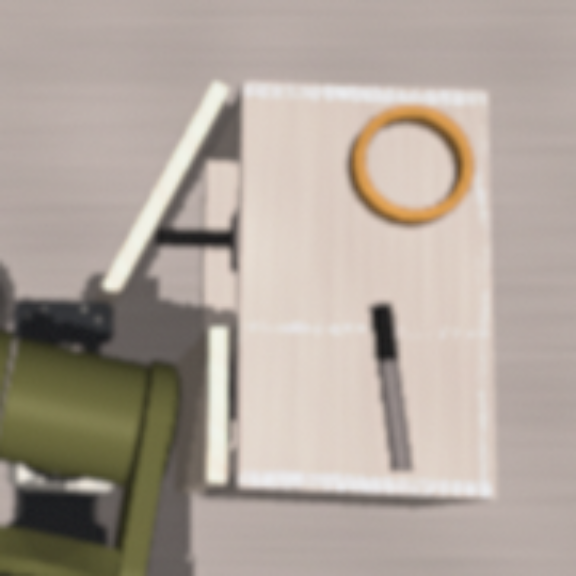

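The door stands ajar by itself at about 0.46 rad: free edge at crop (113,290), world (467,-83); hinge at crop (222,87), world (638.5,-178.5). The plunger crosses the gap at crop (190,237). The narrow door is shut.

Next I go over the gap at (500,-150) and down, turning the tool to match the door.

step_arm(series=[40, -29.5, 0, 0, 1, 40, -29.5, 0, 0, 1, 40, -29.5, 0, -0.153, 1, 40, -29.5, 0, -0.153, 1, 0, 0, 0, -0.153, 1, 0, 0, -30, 0, 1, 0, 0, -30, 0, 1, 0, 0, -30, 0, 1, 0, 0, 0, 0, 1])

```text
clock: 7.58
eef_pos: [498.9, -150.1, 189.3]
eef_rot: [-3.138, 0.001, 1.069]
wrist_force: [-0.4, -0.6, 0.7]
finger_gap: 0.9
finger_force: 0.0
```

step_arm(series=[5, 12.5, 0, 0, 1, 5, 12.5, 0, 0, 1, 6.4, 12.1, 0, -0.098, 1, 6.4, 12.1, 0, -0.098, 1, 8.9, 10.8, 0, -0.1, 1, 8.9, 10.8, 0, -0.1, 1, 10.8, 8.9, 0, -0.1, 1, 10.8, 8.9, 0, -0.1, 1])

```text
clock: 8.57
eef_pos: [562.6, -60.5, 191.9]
eef_rot: [3.141, -0.001, 0.47]
wrist_force: [-0.6, -2.1, 0.3]
finger_gap: 0.6
finger_force: 0.3
```

step_arm(series=[12.5, 6.6, 0, -0.1, 1, 12.5, 6.6, 0, -0.1, 1, 13.5, 4, 0, -0.1, 1, 13.5, 4, 0, -0.1, 1, 7, 0.8, 0, -0.06, 1, 7, 0.8, 0, -0.06, 1, 0, 0, 0, 0, 1, 0, 0, 0, 0, 1])

```text
clock: 9.57
eef_pos: [627.8, -38.5, 191.4]
eef_rot: [3.142, -0.001, -0.045]
wrist_force: [-0.7, 0.0, 0.1]
finger_gap: 0.6
finger_force: 0.0
```

step_arm(series=[-20, 0, 0, 0, 1, -30, 0, 0, 0, 1, -30, 0, 30, 0, 1, -20, 0, 50, 0, 1, -40, 20, 30, 0, 1, -50, 30, 0, 0, 1, -50, 30, 0, 0, 1, -50, 30, 0, 0, 1, 0, 0, 0, 0, 1, 0, 0, 0, 0, 1])

```text
clock: 10.82
eef_pos: [338.0, 71.0, 301.3]
eef_rot: [-3.141, -0.001, -0.046]
wrist_force: [0.4, 0.5, 0.1]
finger_gap: 0.5
finger_force: 0.0
```

```bash
python3 - <<'E'
from h import *
s=manip.read_state();print(s['eef_pos'],s['wrist_force'])
i,p,d=cam('top'); P=pts(i,d); cv2.imwrite('pics/t3.png',p)
m=(abs(P[...,2]-219)<10)&(p.mean(-1)>205)&(P[...,1]>-182)&(P[...,0]>560); m[:,:320]=0;m[:,470:]=0;m[:130]=0
q=P[m][:,:2].astype(np.float32);print(len(q),cv2.boxPoints(cv2.minAreaRect(q)))
E
```

```text
[338.04514956  71.01813064 301.34110176] [0.44600033 0.45983077 0.06099399]
379 [[ 630.7861   -178.11443 ]
 [ 646.8359   -179.09381 ]
 [ 658.7348     15.901718]
 [ 642.685      16.881104]]
```

View pics/t3.png

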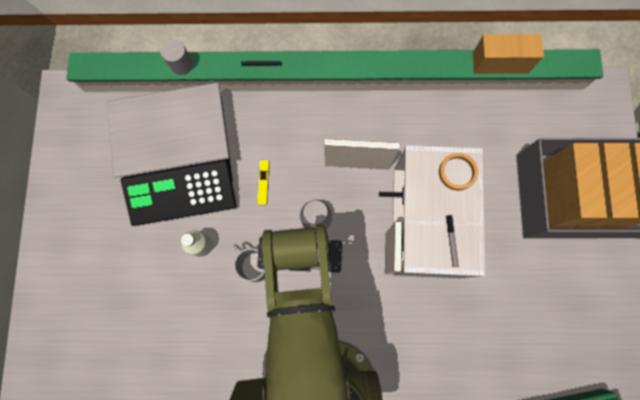

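The door stands at about 1.58 rad (pixels (325,142) to (398,146)) and the narrow door is shut. All bystanders are where they started, and the arm is clear with no force on it, so I'm handing in.

```bash
python3 -c "
from cell import manip
print(manip.sign_off())"
```

```text
the job is handed in; nothing more can be done
None
```

The wide door was pressed free, sprang ajar by itself to about 0.46 rad, and was pushed open to about 1.58 rad. The narrow door is shut, no bystander visibly moved, and the job was handed in at about 11 s.

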